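# Switch on the tattoo power supply and tap its start key

### The arm

A 6-joint arm with a two-finger parallel gripper is mounted at the origin on the work surface. World frame = base frame: x ahead of the robot, y to its left, z up, the work surface at z = 0. Lengths are in m, angles in rad, forces in N, time in s.
With the tool pointing down it reaches from about 0.225 to 0.875 m from the base axis. Payload 3.4 kg.
Tool frame: the origin (TCP) lies at the very end of the fingers, on their centre line; the grasp point (between the pads) lies 19 mm behind it; z points along the fingers, y is the line along which they close (so a half turn about z gives the same grasp; the last joint's range is limited). The gripper opens to 85 mm and grips with 20 to 120 N. Pads are 22 mm wide; open, the fingers measure 114 mm over their backs; the gripper's body (76 mm by 85 mm) begins 54 mm behind the grasp point. The pads swing forward as they close: fully open they stand 13 mm farther back than shut.
Start: joints at [1.218, 0.276, 1.505, -0, 1.361, -0.121], TCP at [0.132, 0.56, 0.231] pointing down, gripper open.
Joint ranges: [-2.89, 2.89], [-0.75, 2.08], [0.22, 2.7], [-1.18, 4.32], [0.11, 2.71], [-2.7, 2.7]. Speed limits (rad/s): [2.57, 2.57, 3.14, 3.14, 3.14, 3.14].

### API

Orientations are given as a unit quaternion [w, x, y, z].
In Python, from rig import readout, vision, manip gives the robot as it stands.
- The arm moves only by the shell command python3 -m handwheel 'ROWS' [FORCE]. ROWS is JSON, a list of rows, each a list of 3 entries, a list of its own where there are three numbers: the shift along the tool's x, y, z in mm, then the turn, a rotation vector about the tool's x, y, z in units of 6 degrees (1.0 is 6 degrees), then the closure, from -1 (fully open) to 1 (shut), so that 0 is half open. A call has 1 to 20 rows; each row shifts and turns the commanded pose from where the row before left it, along the tool's axes as they then stand; what a row does not reach is not made up. A row lasts 1/8 s, in which the tool goes at most 62.5 mm and 10.7 degrees, less where a joint would pass 70% of its speed; a pose out of reach is approached as far as the arm can. A call is refused whole if a number of a shift passes 62.5 or a number of a turn 1, either way. A call with a gripper value outside its range is refused whole. The fingers move at their own pace and stop on an object; FORCE is the grip in N (left out, the last holds). Time passes only in rows, so rows that do not move let the fingers close. It gives the time, the measured TCP pose, the force, the opening and the grip force at its end, in the units of the state.
- readout.get_state(): the state, without advancing time (a new reading comes with each control period).
- vision.get_image(name): name is "scene" or "top"; returns the picture (480x640x3 uint8, blue, green, red); there is no depth.
- vision.camera_params(name): a dict with "intrinsics" (3x3 intrinsics, pixels), "rvec" (rotation vector, rad) and "tvec" (3), from world to camera coordinates, as OpenCV has them. Camera axes: x right, y down, z forward; pixel columns grow to the right and rows downward; lengths in m; the calibration is good to about 2 mm. A picture is of the moment at which its call begins. camera_params takes no time and is no camera call.
- manip.sign_off(): hands the job in; it is judged then, once.
The state is a dict: "clock": time; "qpos": joint angles; "qd": joint speeds; "effort": joint torques, N m; "position": TCP position; "ee_rot": TCP orientation; "contact_force": force on the tool from outside, world axes, zero at the start; "moment": the same for the moment, N m; "width": finger opening in m; "gripper_force": force on a finger pad.
Only numpy, scipy, OpenCV 4.12 (cv2) and the standard library are available. Lean on these libraries where they do the work, as an engineer would, in place of code of your own. Each camera call takes 0.05 s, during which the arm holds its last target. There are 200 camera calls.

### The job

Get the tattoo pen's power supply running, working gently with the fingertips: push down the raised end of its mains rocker until the switch has gone fully over, then press the large round start key all the way in and let it come back up. Its voltage and memory keys are already set, so leave those alone, and do not shift the supply or touch, lift or move the other things on the table; finish with the hand clear of everything.

Things in the scene. Friction and masses are not known exactly. Their poses are not given: they have to be found in the camera images.
- psu: Tattoo power supply, a loose black desk unit of 1.1 kg, 140 mm deep (x), 220 wide (y). Origin: centre of underside; x to its rear, y to its left seen from the robot. Its aluminium panel rises rearward at 10 deg from 42 to 60 mm high, to a level ledge 37 mm deep. From left: rocker (y +85), three small keys in a front row (+40, 0, -40) before a greenish display, big start key (-83). All black.
- rocker (a joint): Mains rocker, a V-shaped see-saw 36 mm long (front to rear), 22 wide, tipping about a cross axis (unit's y) in its middle. 0 to 0.04 at the start: off, the rear half (white line) stands up 20 deg from the panel. 0.349: fully on, rear half parallel to the panel, 3 mm above it, front half up instead. Friction only (2 to 3 N at its end); it stays where left; hard stop at each end.
- rocker_on (a point): Point to push: on the upper face of the rocker's rear half, 13 mm from its axis, on its middle line. It moves with the rocker, about 4.5 mm down between off and on. The nearest key's centre is 50 mm away.
- start (a joint): Travel of the start key, m: 0 up, 0.004 fully in. A spring pushes it back (about 2 N to begin, 4 N when fully in). Counts as pressed above 0.003.
- start_top (a point): Centre of the face of the start key, the only large one: round, 31 mm across, blank, its face 7.5 mm above the panel when up. It sinks into the panel, square to it (10 degrees from vertical). z axis: out of the key.
- minus (a joint): Travel of the small round key with a single white bar (20 mm across, same height, travel and spring as the start key). To be left alone.
- plus (a joint): Travel of the small round key with a white cross, 20 mm across, otherwise like the minus key. To be left alone.
- memory (a joint): Travel of the small square key, 20 by 20 mm, blank, otherwise like the minus key. To be left alone.
- minus_top (a point): Centre of the face of the minus key.
- plus_top (a point): Centre of the face of the plus key.
- memory_top (a point): Centre of the face of the memory key.
- oldunit: Bystander: an older, smaller supply, a loose dark metal box 120 mm deep, 110 mm wide, 60 mm high, on top a round knob (34 mm across, to 74 mm high) and a small flat rocker, two brass sockets in front. Origin: centre of its underside.
- pen: Bystander: the tattoo pen machine, black, 26 to 31 mm thick and 164 mm long, lying level in its steel rest, its top 61 mm above the table at most. Origin: under its middle; y along it.
- cap_ledge: Bystander: a steel ink cap, 21 mm across and 15 mm high, standing on the rear ledge of the power supply. Origin: centre of its underside.
- cap_table: Bystander: another such ink cap, standing on the table in front of the units. Origin: centre of its underside.
- bottle_mid: Bystander: a slim ink bottle, 33 mm across and 90 mm high, between the two supplies. Origin: centre of its underside.
- bottle_side: Bystander: another such ink bottle, out to one side. Origin: centre of its underside.
- cup: Bystander: clear empty rinse cup, 88 mm across at the rim and 108 mm high, out to the other side. Origin: centre of its underside.
- carton: Bystander: a small carton of needle cartridges, 65 by 50 by 60 mm high, behind the bottle. Origin: centre of its underside.

How it is judged:
On the way, in this order (a step that is already met when the one before it is completed fails the run):
1. the rocker has gone fully over to on (above 0.29 rad) (value of joint rocker above 0.29 rad), for 0.1 s.
2. with the rocker on, the start key is pressed in (over 3 mm of its 4 mm) (value of joint rocker above 0.29 rad and value of joint start above 0.003 m), for 0.05 s.
At the end, for the whole second after the job is handed in: The rocker is fully over (above 0.29 of 0.349 rad), the start key has been pressed after that and is back up (within 1 mm), the other three keys are up, the power supply rests level within 15 mm of where it stood, and each bystander is within 15 mm of where it stood (value of joint rocker above 0.29 rad and value of joint each of start, minus, plus, memory below 0.001 m and distance of each of psu, oldunit, pen, cap_ledge, cap_table, bottle_mid, bottle_side, cup, carton from where it was at the start of the episode below 0.015 m and linear speed of psu below 0.01 m/s and angle between psu's own z axis and vertical below 0.05 rad); the robot touches nothing.
It fails at once if a voltage or memory key is pressed (over 1.5 mm) (value of joint any of minus, plus, memory above 0.0015 m).
It fails at once if the power supply is pressed with more than 25 N (contact force between the fingers and psu above 25 N).
It fails at once if the power supply is touched with another part of the arm than the fingers (over 1 N) (contact force between the arm and psu above 1 N).
It fails at once if the power supply is shifted over 15 mm or tipped (distance of psu from where it was at the start of the episode above 0.015 m or angle between psu's own z axis and vertical above 0.08 rad).
It fails at once if a bystander is touched (over 1 N), lifted or moved over 15 mm (distance of any of oldunit, pen, cap_ledge, cap_table, bottle_mid, bottle_side, cup, carton from where it was at the start of the episode above 0.015 m or contact force between any of the fingers, the arm and oldunit above 1 N or contact force between any of the fingers, the arm and pen above 1 N or contact force between any of the fingers, the arm and cap_ledge above 1 N or contact force between any of the fingers, the arm and cap_table above 1 N or contact force between any of the fingers, the arm and bottle_mid above 1 N or contact force between any of the fingers, the arm and bottle_side above 1 N or contact force between any of the fingers, the arm and cup above 1 N or contact force between any of the fingers, the arm and carton above 1 N).
It also fails if it takes over 48 s, if anything falls off the work surface, if the arm or the gripper's body presses on something with over 40 N, if the wrist force passes 120 N, or if a joint passes its speed limit or range.

## Working session

There is one attempt and no reset: what is moved stays moved. The work goes in short steps, Python scripts to look and compute and a shell command to move; the robot and the scene stay as the last step left them, time stands still between calls to the robot, and variables do not carry over. Pictures are saved under pics/ and viewed, at most 10 in all, crops included, and the job is handed in when it is done.

```bash
mkdir -p pics; ls
python3 - <<'E'
from rig import readout, vision
import cv2
for n in("scene","top"):
    cv2.imwrite(f"pics/{n}0.png",vision.get_image(n)); p=vision.camera_params(n); print(n,p)
print(readout.get_state())
E
```

```text
pics
scene {'intrinsics': array([[470.48169837,   0.        , 309.55675007],
       [  0.        , 470.48169837, 240.69921992],
       [  0.        ,   0.        ,   1.        ]]), 'rvec': array([ 2.35907476,  1.11181687, -0.3484062 ]), 'tvec': array([-0.38288735, -0.33206184,  1.27213512])}
top {'intrinsics': array([[619.66192841,   0.        , 320.43322148],
       [  0.        , 619.66192841, 231.98418162],
       [  0.        ,   0.        ,   1.        ]]), 'rvec': array([ 2.14720155, -2.13121184,  0.14883564]), 'tvec': array([0.02315376, 0.57042276, 1.32905687])}
{'clock': 0.1, 'qpos': array([ 1.21800464e+00,  2.76554787e-01,  1.50598871e+00, -1.63518475e-05,
        1.36073279e+00, -1.21019768e-01]), 'qd': array([-1.12876110e-03, -8.28351314e-04, -3.30446431e-03, -4.53186543e-04,
        1.61819483e-05, -2.95440634e-03]), 'effort': array([ 6.11246742e-04, -4.17709279e+01, -2.46401292e+01, -2.57189968e-04,
        5.93963792e-03,  2.20235179e-06]), 'position': array([0.13193677, 0.55917401, 0.2305202 ]), 'ee_rot': array([-1.89798645e-04,  1.15625009e-01,  9.93292580e-01, -8.20176667e-04]), 'contact_force': array([-0.87337917, -0.65223532, -0.3487131 ]), 'moment': array([0.01579606, 0.02344772, 0.00263449]), 'gripper_force': 0.0, 'width': 0.0852746963919224}
```

View pics/top0.png

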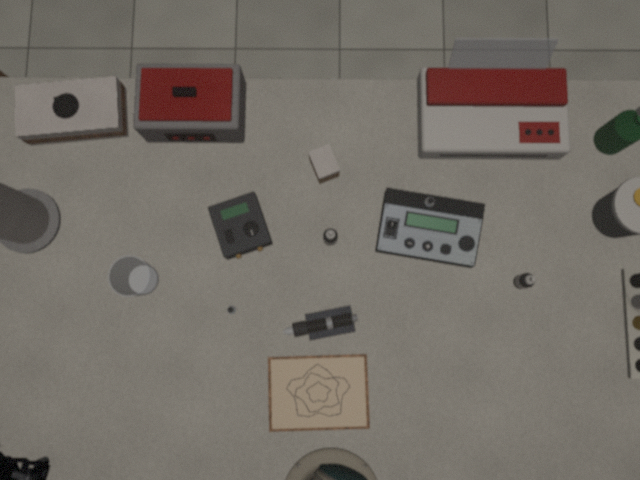

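View pics/scene0.png

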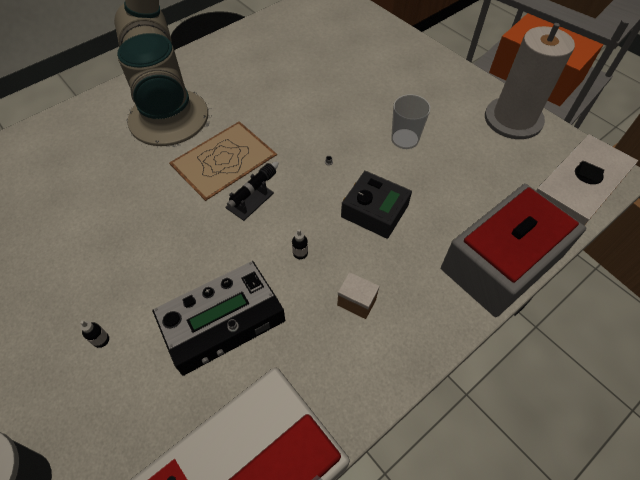

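The top view shows the PSU spanning about (376–484, 188–266), with the rocker near (391,228), the start key near (466,243) and a cap on the ledge near (430,201). In the scene view the rocker is near (254,282) and the start key near (172,319). I'll enlarge both for pixel accuracy.

Run:
```python
import cv2,numpy as np
t=cv2.imread("pics/top0.png")[180:275,370:490]; s=cv2.imread("pics/scene0.png")[255:375,145:290]
f=lambda a,k:cv2.convertScaleAbs(cv2.resize(a,None,fx=k,fy=k,interpolation=cv2.INTER_CUBIC),alpha=1.5)
a=f(t,3.3);b=f(s,2.7);h=max(a.shape[0],b.shape[0]);o=np.zeros((h,a.shape[1]+b.shape[1],3),np.uint8)
o[:a.shape[0],:a.shape[1]]=a;o[:b.shape[0],a.shape[1]:]=b;cv2.imwrite("pics/crop0.png",o)
for n,im,x0,y0 in(("top",t,370,180),("scene",s,145,255)):
    g=cv2.cvtColor(im,cv2.COLOR_BGR2GRAY)
    for th in (50,70):
        print(n,th)
        cs,_=cv2.findContours((g<th).astype(np.uint8),cv2.RETR_LIST,cv2.CHAIN_APPROX_NONE)
        for c in cs:
            if cv2.contourArea(c)>25:
                m=cv2.moments(c);print(np.round([m['m10']/m['m00']+x0,m['m01']/m['m00']+y0,m['m00'],*cv2.minAreaRect(c)[1]],1))
```

```text
top 50
[467.6 243.1  51.   11.   12. ]
[391.2 225.5  27.    7.9   8.2]
[458.  206.9 579.5  52.   13.3]
[405.1 198.1 452.   44.7  13.6]
top 70
[424.9 258.6  44.5  95.9   3.8]
[445.2 248.9  57.5   8.    9. ]
[427.1 245.8  53.5   8.    8. ]
[409.  242.8  53.5   8.    8. ]
[466.2 243.1 155.   14.   14. ]
[390.9 227.6 140.5  11.3  15.3]
[428.2 202.6  58.   10.6   8.5]
[ 433.6  202.9 1372.5  100.5   50.1]
scene 50
[204.3 359.4  29.5   4.9   7.1]
[219.3 351.3  28.5   4.9   7.1]
[233.1 327.4  60.    9.2  12.6]
[171.4 319.3 213.5  15.   18. ]
[188.9 301.2 101.   10.7  12.1]
[217.1 311.8 847.   14.3  63.5]
[208.  292.2  85.5  10.   11. ]
[256.  287.8  34.    3.1  13.4]
[ 227.   335.4 3368.    71.3  121.8]
[226.3 283.   85.5  10.   11. ]
[252.2 282.2 250.5  18.3  15.7]
scene 70
[233.5 327.4  41.    8.5  12.1]
[171.4 319.4 239.5  16.1  20. ]
[188.8 301.2 112.   11.2  12.5]
[217.2 311.4 897.5  15.   64.4]
[207.7 292.1  96.5  10.   12. ]
[255.8 287.7  26.5   3.1  12.1]
[226.3 283.   93.   10.   11. ]
[252.1 282.1 272.   18.8  16.5]
[ 226.1  334.8 3515.5   72.   123. ]
```

View pics/crop0.png

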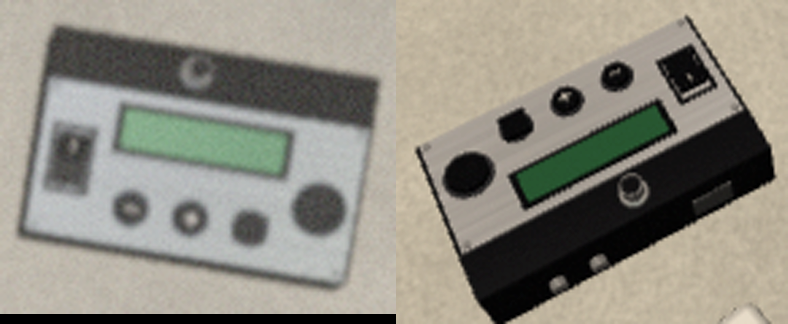

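The crops show the rocker on the left, then minus, plus, the square memory key, and the big start key on the right. I'll triangulate the four keys and the rocker, and check the results against the given offsets.

```bash
cat > h.py <<'E'
import cv2,numpy as np
from rig import readout,vision
def P(n):
    p=vision.camera_params(n);R=cv2.Rodrigues(p['rvec'])[0];return p['intrinsics']@np.c_[R,p['tvec']]
def tri(a,b): # top px, scene px
    X=cv2.triangulatePoints(P('top'),P('scene'),np.array(a,float).T,np.array(b,float).T);return (X[:3]/X[3]).T
def ray(n,px,z):
    p=vision.camera_params(n);R=cv2.Rodrigues(p['rvec'])[0];C=-R.T@p['tvec'];d=R.T@np.linalg.inv(p['intrinsics'])@[*px,1];return C+d*(z-C[2])/d[2]
E
python3 - <<'E'
from h import *
np.set_printoptions(precision=4,suppress=True)
n=['minus','plus','mem','start','rocker']
T=[(409,242.8),(427.1,245.8),(445.2,248.9),(466.2,243.1),(390.9,227.6)]
S=[(226.3,283),(207.9,292.2),(188.8,301.2),(171.4,319.3),(252.1,282.1)]
X=tri(T,S);print(X)
print('top ray z.055',np.array([ray('top',t,z) for t,z in zip(T,(.056,.056,.056,.06,.058))]))
print('scene ray',np.array([ray('scene',t,z) for t,z in zip(S,(.056,.056,.056,.06,.058))]))
# yaw
for Y in (X,):
    d=Y[0]-Y[2];print('yaw deg y-axis',np.degrees(np.arctan2(-d[0],d[1])),np.linalg.norm(d))
    e=np.array([d[0],d[1]])/np.hypot(d[0],d[1]);print('v rel plus',(Y[:,:2]-Y[1,:2])@e,'u',(Y[:,:2]-Y[1,:2])@[e[1],-e[0]])
print('cap scene',tri([(430,201.5)],[(233,326)]))
E
```

```text
[[ 0.5469 -0.1672  0.0475]
 [ 0.5405 -0.2068  0.0473]
 [ 0.5338 -0.2463  0.0483]
 [ 0.5466 -0.292   0.0506]
 [ 0.58   -0.1273  0.051 ]]
top ray z.055 [[ 0.5457 -0.1663  0.056 ]
 [ 0.5393 -0.2056  0.056 ]
 [ 0.5328 -0.2449  0.056 ]
 [ 0.5453 -0.29    0.06  ]
 [ 0.5787 -0.1269  0.058 ]]
scene ray [[ 0.5517 -0.1684  0.056 ]
 [ 0.5455 -0.2075  0.056 ]
 [ 0.5382 -0.2466  0.056 ]
 [ 0.5518 -0.292   0.06  ]
 [ 0.5838 -0.1282  0.058 ]]
yaw deg y-axis -9.39884518480919 0.0800928415610247
v rel plus [ 0.0401  0.     -0.04   -0.083   0.0849] u [-0.0002  0.     -0.0002  0.0199  0.0259]
cap scene [[ 0.6372 -0.2118  0.0615]]
```

```bash
cat >> h.py <<'E'
from scipy.spatial.transform import Rotation as Ro
y=np.radians(-9.4);ux=np.array([np.cos(y),np.sin(y),0]);uy=np.array([-np.sin(y),np.cos(y),0])
t=np.radians(10);nz=ux*np.sin(t)*-1+np.array([0,0,np.cos(t)])
RD=np.c_[np.cross(uy,-nz),uy,-nz]
ROCK=np.array([.581,-.1275,.054])+.0135*(ux*np.cos(t)+[0,0,np.sin(t)]); START=np.array([.548,-.291,.0573])
def todo(goal):
    s=readout.get_state();q=s['ee_rot'];R=Ro.from_quat([*q[1:],q[0]])
    np.set_printoptions(precision=2,suppress=True)
    print('t',s['clock'],'pos mm',s['position']*1e3,'F',s['contact_force'],'w',s['width']*1e3)
    print('shift tool mm',R.inv().apply(goal-s['position'])*1e3,'shift in goal frame',RD.T@(goal-s['position'])*1e3)
    print('turn units',np.degrees((R.inv()*Ro.from_matrix(RD)).as_rotvec())/6)
E
python3 -c "
from h import *
print(ROCK);todo(ROCK+nz*.06)"
```

```text
[ 0.59411638 -0.1296714   0.05634425]
t 0.1 pos mm [131.94 559.17 230.52] F [-0.87 -0.65 -0.35] w 85.27469639192239
shift tool mm [-597.68 -564.78  115.92] shift in goal frame [-529.6  -604.11  210.25]
turn units [-0.07 -1.67 -0.64]
```

```bash
python3 -m handwheel '[[[-37,-35,0],[0,0,0],1],[[-37,-35,0],[0,0,0],1],[[-37,-35,0],[0,0,0],1],[[-37,-35,0],[0,0,0],1],[[-37,-35,0],[0,0,0],1],[[-37,-35,0],[0,0,0],1],[[-37,-35,0],[0,0,0],1],[[-37,-35,0],[0,0,0],1],[[-37,-35,0],[0,0,0],1],[[-37,-35,0],[0,0,0],1],[[-37,-35,0],[0,0,0],1],[[-37,-35,0],[0,0,0],1],[[-37,-35,0],[0,0,0],1],[[-37,-35,0],[0,0,0],1],[[-37,-35,0],[0,0,0],1],[[-37,-35,0],[0,0,0],1],[[0,0,0],[0,-0.85,-0.3],1],[[0,0,0],[0,-0.85,-0.3],1],[[0,0,0],[0,0,0],1]]' 20
python3 -c "
from h import *
todo(ROCK+nz*.04)"
```

```text
clock: 2.48
position: [0.5777, -0.121, 0.2307]
ee_rot: [0.087, 0.084, 0.993, -0.01]
contact_force: [-0.3, -0.1, -0.1]
width: 0.0001
gripper_force: 0.0
t 2.475 pos mm [ 577.71 -120.97  230.7 ] F [-0.33 -0.1  -0.06] w 0.09606212011139509
shift tool mm [ 13.02  -5.16 134.79] shift in goal frame [ 12.94  -5.9  134.77]
turn units [-0.06  0.01 -0.05]
```

```bash
python3 -m handwheel '[[[3,-1,34],[-0.06,0,-0.05],1],[[4,-1,34],[0,0,0],1],[[3,-1,34],[0,0,0],1],[[3,-2,33],[0,0,0],1],[[0,0,0],[0,0,0],1],[[0,0,0],[0,0,0],1]]'
python3 - <<'E'
from h import *
todo(ROCK+nz*.005)
a=vision.get_image('top')[170:270,360:480];b=vision.get_image('scene')[225:350,175:300]
f=lambda a:cv2.convertScaleAbs(cv2.resize(a,(396,360),interpolation=cv2.INTER_CUBIC),alpha=1.6)
cv2.imwrite('pics/c1.png',np.hstack([f(a),f(b)]))
E
```

```text
clock: 3.22
position: [0.5909, -0.1286, 0.0971]
ee_rot: [0.089, 0.081, 0.993, -0.008]
contact_force: [-0.3, 0.0, -0.4]
width: -0.0001
gripper_force: 0.0
t 3.225 pos mm [ 590.95 -128.59   97.14] F [-0.35  0.03 -0.41] w -0.14720474857369967
shift tool mm [ 4.   -0.53 35.73] shift in goal frame [ 3.83 -0.55 35.75]
turn units [-0.    0.05  0.01]
```

View pics/c1.png

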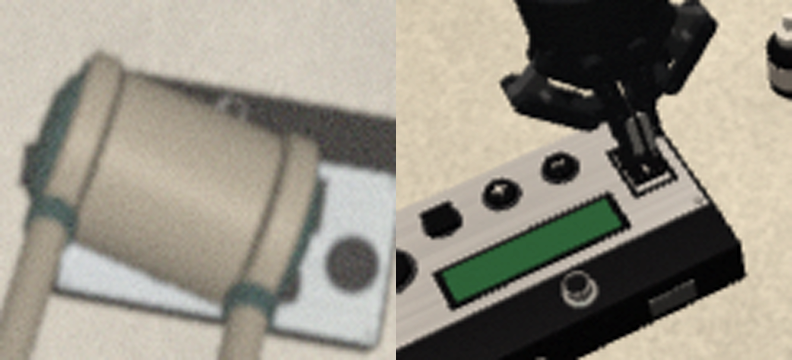

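The scene crop shows the shut fingertips above the rocker, near (645,170), and clear of the keys. Next I'll descend and feel for contact.

```bash
python3 -m handwheel '[[[2,0,14],[0,0,0],1],[[2,-0.5,12],[0,0,0],1],[[0,0,2],[0,0,0],1],[[0,0,1],[0,0,0],1],[[0,0,0],[0,0,0],1]]'
python3 -c "
from h import *
todo(ROCK)"; python3 -m handwheel '[[[0,0,1],[0,0,0],1],[[0,0,1],[0,0,0],1],[[0,0,0],[0,0,0],1]]';python3 -c "
from h import *
todo(ROCK)"
```

```text
clock: 3.95
position: [0.591, -0.1291, 0.067]
ee_rot: [0.089, 0.081, 0.993, -0.007]
contact_force: [0.7, 0.6, -0.8]
width: 0.0004
gripper_force: 0.0
t 3.95 pos mm [ 591.04 -129.12   66.99] F [ 0.73  0.64 -0.79] w 0.39196643000940423
shift tool mm [-1.19 -0.05 11.04] shift in goal frame [-1.23 -0.05 11.03]
turn units [-0.    0.04  0.01]
clock: 4.32
position: [0.5912, -0.1291, 0.0649]
ee_rot: [0.089, 0.081, 0.993, -0.007]
contact_force: [-0.2, -0.1, -1.0]
width: 0.0001
gripper_force: 0.0
t 4.325 pos mm [ 591.15 -129.06   64.9 ] F [-0.24 -0.08 -0.95] w 0.08787440315617547
shift tool mm [-1.46 -0.12  8.95] shift in goal frame [-1.49 -0.12  8.95]
turn units [-0.    0.03  0.01]
```

```bash
for i in 1; do python3 -m handwheel '[[[-1,0,1],[0,0,0],1],[[-0.5,0,1],[0,0,0],1],[[0,0,1],[0,0,0],1],[[0,0,0],[0,0,0],1]]'|sed -n 2,4p; python3 -m handwheel '[[[0,0,1],[0,0,0],1],[[0,0,1],[0,0,0],1],[[0,0,0],[0,0,0],1]]'|sed -n 2,4p;python3 -m handwheel '[[[0,0,1],[0,0,0],1],[[0,0,0],[0,0,0],1]]'|sed -n 2,4p; done;python3 -c "
from h import *
todo(ROCK)"
```

```text
position: [0.5934, -0.1295, 0.0624]
ee_rot: [0.089, 0.081, 0.993, -0.007]
contact_force: [0.5, -0.2, 0.8]
position: [0.5943, -0.1297, 0.0607]
ee_rot: [0.089, 0.081, 0.993, -0.008]
contact_force: [1.4, -0.2, 2.3]
position: [0.594, -0.1297, 0.0594]
ee_rot: [0.089, 0.081, 0.993, -0.007]
contact_force: [2.1, 0.6, 2.4]
t 5.45 pos mm [ 593.98 -129.66   59.4 ] F [2.06 0.56 2.44] w -0.010845485390308046
shift tool mm [0.41 0.02 3.03] shift in goal frame [0.4  0.01 3.03]
turn units [-0.    0.04  0.01]
```

Contact came at about 61–62 mm with 2–3 N, so the rocker is tipping. I'll keep pushing in small steps until it reaches the stop.

```bash
for i in 1; do python3 -m handwheel '[[[0,0,1],[0,0,0],1],[[0,0,1],[0,0,0],1],[[0,0,0],[0,0,0],1]]'|sed -n '2p;4p'; python3 -m handwheel '[[[0,0,1],[0,0,0],1],[[0,0,0],[0,0,0],1]]'|sed -n '2p;4p';python3 -m handwheel '[[[0,0,0.5],[0,0,0],1],[[0,0,0],[0,0,0],1]]'|sed -n '2p;4p'; done
```

```text
position: [0.5937, -0.1295, 0.057]
contact_force: [1.1, -0.5, 2.2]
position: [0.5938, -0.1295, 0.0569]
contact_force: [-1.7, 0.7, 8.0]
position: [0.5938, -0.1295, 0.0568]
contact_force: [-2.9, 0.7, 11.6]
```

The hard stop is at 56.8 mm with about 12 N after 4.7 mm of travel, which is what the geometry predicts. Now I'll lift and move over to the start key.

```bash
python3 -m handwheel '[[[0,0,-10],[0,0,0],1],[[0,0,-20],[0,0,0],1],[[0,0,-15],[0,0,0],1],[[0,0,0],[0,0,0],1]]' >/dev/null;python3 -c "
from h import *
todo(START+nz*.03)"
```

```text
t 6.825 pos mm [ 586.69 -128.4   101.21] F [ 0.09 -0.19 -0.56] w -0.06858730923386559
shift tool mm [  19.31 -166.71   11.19] shift in goal frame [  19.06 -166.74   11.23]
turn units [-0.    0.05  0.01]
```

```bash
python3 -m handwheel '[[[5,-42,0],[0,0,0],1],[[5,-42,0],[0,0,0],1],[[5,-42,0],[0,0,0],1],[[4,-41,0],[0,0,0],1],[[0,0,11],[0,0,0],1],[[0,0,0],[0,0,0],1]]' >/dev/null;python3 - <<'E'
from h import *
todo(START)
a=vision.get_image('top')[170:270,370:490];b=vision.get_image('scene')[245:370,150:290]
f=lambda a:cv2.convertScaleAbs(cv2.resize(a,(396,360),interpolation=cv2.INTER_CUBIC),alpha=1.6)
cv2.imwrite('pics/c2.png',np.hstack([f(a),f(b)]))
E
```

```text
t 7.575 pos mm [ 541.55 -289.21   84.01] F [-0.62  0.82 -0.32] w -0.13340838899120444
shift tool mm [-1.93 -0.77 27.45] shift in goal frame [-1.91 -0.71 27.45]
turn units [ 0.02 -0.    0.  ]
```

View pics/c2.png

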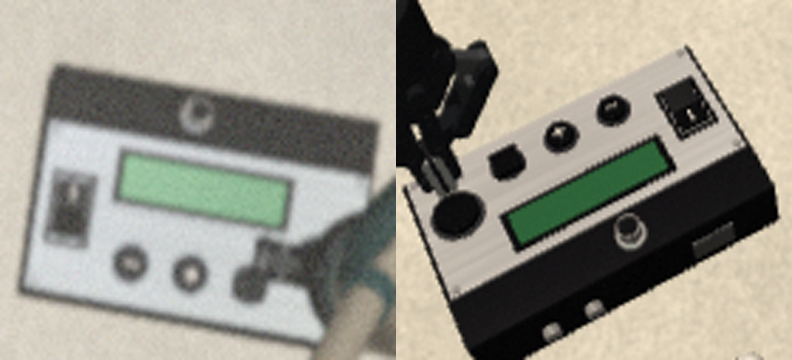

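The picture shows the rocker now with its rear half down and white line visible at about (690,110), the supply unmoved, and the fingertips just above the start key at about (445,190). Next, press the key.

```bash
for i in 1; do python3 -m handwheel '[[[-1,-0.5,12],[0,0,0],1],[[-1,-0.5,10],[0,0,0],1],[[0,0,0],[0,0,0],1]]'|sed -n '2p;4p'; python3 -m handwheel '[[[0,0,1],[0,0,0],1],[[0,0,1],[0,0,0],1],[[0,0,1],[0,0,0],1],[[0,0,0],[0,0,0],1]]'|sed -n '2p;4p';python3 -m handwheel '[[[0,0,1],[0,0,0],1],[[0,0,1],[0,0,0],1],[[0,0,0],[0,0,0],1]]'|sed -n '2p;4p';python3 -m handwheel '[[[0,0,1],[0,0,0],1],[[0,0,0],[0,0,0],1]]'|sed -n '2p;4p'; done
```

```text
position: [0.5481, -0.2915, 0.0633]
contact_force: [-0.4, -0.3, 0.2]
position: [0.5489, -0.2925, 0.0618]
contact_force: [0.4, 0.0, -1.1]
position: [0.5492, -0.2924, 0.0596]
contact_force: [0.4, 0.9, -1.0]
position: [0.5494, -0.2924, 0.0587]
contact_force: [0.3, -0.5, 0.4]
```

```bash
for i in 1; do python3 -m handwheel '[[[0,0,1],[0,0,0],1],[[0,0,1],[0,0,0],1],[[0,0,0],[0,0,0],1]]'|sed -n '2p;4p'; python3 -m handwheel '[[[0,0,1],[0,0,0],1],[[0,0,1],[0,0,0],1],[[0,0,0],[0,0,0],1]]'|sed -n '2p;4p';python3 -m handwheel '[[[0,0,1],[0,0,0],1],[[0,0,0],[0,0,0],1]]'|sed -n '2p;4p'; done
```

```text
position: [0.5499, -0.2926, 0.0569]
contact_force: [-0.5, 0.6, 2.1]
position: [0.5502, -0.2926, 0.0549]
contact_force: [-0.8, 1.2, 3.4]
position: [0.5504, -0.2927, 0.054]
contact_force: [-1.3, 0.1, 4.7]
```

```bash
for i in 1; do python3 -m handwheel '[[[0,0,1],[0,0,0],1],[[0,0,0],[0,0,0],1]]'|sed -n '2p;4p';python3 -m handwheel '[[[0,0,0.7],[0,0,0],1],[[0,0,0],[0,0,0],1]]'|sed -n '2p;4p'; done
```

```text
position: [0.5504, -0.2927, 0.0539]
contact_force: [-4.0, 1.4, 9.8]
position: [0.5505, -0.2927, 0.0538]
contact_force: [-4.8, 2.3, 13.6]
```

The spring force rose from 2 to about 4.5 N, then hit the hard stop, so the key is fully in. I'll release it, retreat and check.

```bash
python3 -m handwheel '[[[0,0,-5],[0,0,0],1],[[0,0,-15],[0,0,0],1],[[0,0,-40],[0,0,0],1],[[0,0,-50],[0,0,0],1],[[40,0,-50],[0,0,0],1],[[50,0,0],[0,0,0],1],[[50,0,0],[0,0,0],1],[[50,0,0],[0,0,0],1],[[0,0,0],[0,0,0],1]]';python3 - <<'E'
from h import *
A=vision.get_image('top');B=vision.get_image('scene');a=A[170:270,370:490];b=B[245:370,150:290]
for n,I in(('top',A),('scene',B)):
    print(n,np.abs(I.astype(int)-cv2.imread(f'pics/{n}0.png')).sum(2)[255:300,160:290].mean())
f=lambda a:cv2.convertScaleAbs(cv2.resize(a,(396,360),interpolation=cv2.INTER_CUBIC),alpha=1.6)
cv2.imwrite('pics/c3.png',np.hstack([f(a),f(b)]))
E
```

```text
clock: 11.8
position: [0.3359, -0.2557, 0.1742]
ee_rot: [0.087, 0.083, 0.993, -0.006]
contact_force: [1.2, 0.1, 0.8]
width: 0.0001
gripper_force: 0.0
top 9.185299145299146
scene 8.31076923076923
```

View pics/c3.png

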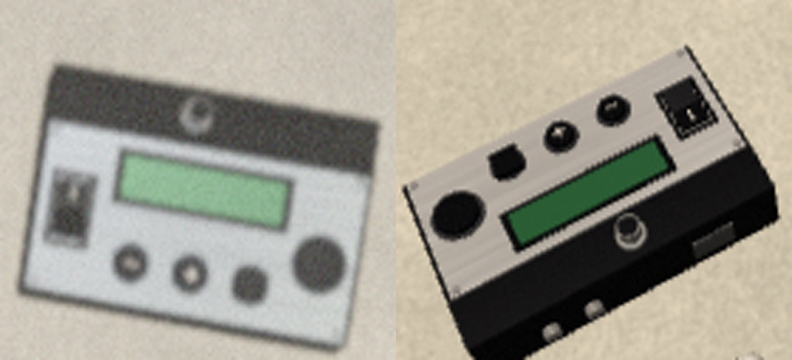

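The rocker is over at about (685,110), the start key is back up at about (458,215), the supply and cap haven't moved, and the hand is clear.

```bash
python3 -c "
from rig import manip
print(manip.sign_off())"
```

```text
the job is handed in; nothing more can be done
None
```

The rocker was pushed fully over to on, the start key was pressed to its stop and came back up, and the job was handed in at about 12 s with the hand clear; peak force on the supply was about 14 N, and sign-off gave no verdict.

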